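Put the drained glassware away in mirrored order

ROBOT

A 6-joint arm with a two-finger parallel gripper is mounted at the origin on the work surface; the furniture and walls round the work are solid. World frame = base frame: x ahead of the robot, y to its left, z up, the work surface at z = 0. Lengths are in m, angles in rad, forces in N, time in s.
With the tool pointing down it reaches from about 0.25 to 0.775 m from the base axis. Payload 4 kg.
Tool frame: the origin (TCP) lies where the fingers leave the gripper's body, on its centre line; the fingertips stand 97 mm ahead of it and the grasp point (between the pads) lies 78 mm ahead of it; z points along the fingers, x is the direction in which the jaws open and shut, and the axes are right-handed (so a half turn about z gives the same grasp; the last joint's range is limited). The gripper opens to 94 mm and grips with 3 to 60 N. Pads are 16 mm wide; open, the fingers measure 119 mm over their backs; the gripper's body (75 mm by 177 mm) begins 78 mm behind the grasp point.
Start: joints at [1.193, 0.087, 1.371, -0, 1.684, -0.103], TCP at [0.149, 0.529, 0.303] pointing down, gripper open.
Joint ranges: [-3.1, 3.1], [-0.76, 2.03], [0.27, 2.55], [-1.08, 4.22], [0.17, 2.65], [-2.57, 2.57]. Speed limits (rad/s): [2.79, 2.79, 3.14, 3.14, 3.14, 3.14].

INTERFACE

Orientations are given as [roll, pitch, yaw] about the fixed x, y, z axes, in that order (R = Rz(yaw) Ry(pitch) Rx(roll)).
In Python, from bench import * gives the robot as it stands.
- The arm moves only by the tool jog_arm, never from a script. Its argument "moves" is a list of rows, each a list of 7 numbers: the turn, a rotation vector about the world's x, y, z in rad, then the shift along the world's x, y, z in mm, then the finger opening in mm, from 0 to 94. In form: [[rx, ry, rz, tx, ty, tz, fingers], ...]. A call has 1 to 12 rows; each row shifts and turns the commanded pose from where the row before left it; what a row does not reach is not made up. A row lasts 1/8 s, in which the tool goes at most 62.5 mm and 10.7 degrees, less where a joint would pass 70% of its speed; a pose out of reach is approached as far as the arm can. A call is refused whole if a number of a shift passes 62.5 or a number of a turn 0.188, either way. A call with a gripper value outside its range is refused whole. The fingers move at their own pace and stop on an object; the grip force is fixed at half the most. Time passes only in rows, so rows that do not move let the fingers close. It gives the time, the measured TCP pose, the force and the opening at its end, in the units of the state.
- get_obs(): the state, without advancing time (a new reading comes with each control period).
- snapshot(name): name is "side" or "top"; returns the picture (420x560x3 uint8, red, green, blue); there is no depth.
- get_calibration(name): a dict with "camera_matrix" (3x3 intrinsics, pixels), "k1" (the pictures are not rectified: a ray, as slopes to the right and down, at radius r is drawn at 1 + k1 r^2 times it, then the intrinsics apply), "R" (3x3) and "t" (3): a world point X has camera coordinates R X + t. Camera axes: x right, y down, z forward; pixel columns grow to the right and rows downward; lengths in m; the calibration is good to about 2 mm. A picture is of the moment at which its call begins. get_calibration takes no time and is no camera call.
- close_job(): hands the job in, once; it reports no verdict.
Trained networks look in the newest picture that a camera, given by its name, has taken for a name from the list of things; names that differ only in an ending like _2 or _b are one class to them, and where a whole thing is asked for, a point or a joint stands for the part that bears it (a point fixed in the world has none). Each returns a list of dicts, best first, with "conf" (0 to 1); they miss things now and then, are a little off and sometimes report something else, mostly with a low value. They report only what shows in the picture. A call takes as long as a camera call. They do not tell look-alikes from the thing itself.
- look_for(label, camera): "bbox" ([left, top, right, bottom] in pixels, round what is visible of it).
The state is a dict: "time": time; "joint_positions": joint angles; "qvel": joint speeds; "joint_torque": joint torques, N m; "tool_pos": TCP position; "ee_rot": TCP orientation; "wrist_force": force on the tool from outside, world axes, zero at the start; "wrist_torque": the same for the moment, N m; "width": finger opening in m.
Only numpy, scipy, OpenCV 4.12 (cv2) and the standard library are available. Lean on these libraries where they do the work, as an engineer would, in place of code of your own. Each camera call takes 0.05 s, during which the arm holds its last target.

TASK

Move the four pieces of labware from the steel draining tray into the four bays of the wooden rack, one in each bay, in reverse order as the robot sees them: the piece at the left end of the tray goes into the bay at the right end of the rack, the second from the left into the second bay from the right, and so on. Keep the pieces upright, set each one down gently rather than dropping it, and leave all four standing flat on the floors of their bays.

Things in the scene. Friction and masses are not known exactly. Their poses are not given: they have to be found in the camera images.
- cylinder_center (a point): white plastic measuring cylinder, the tallest: 115 mm high, round body 40 mm in diameter from 17 to 108 mm above its underside, lip 48 mm across at the top, hexagonal foot 55 x 64 mm; 0.06 kg. Grip it across the body, e.g. 85 mm above its underside. This point is its centre, half-way up (57.5 mm above its underside), z up its axis. At the start it stands upright on a pad of the draining tray, its underside 9 mm above the worktop.
- flask_center (a point): conical glass flask, 108 mm high, foot 64 mm in diameter, narrowing to a straight neck 25 mm in diameter between 78 and 108 mm above its underside; 0.075 kg. Grip it by the neck, e.g. 95 mm above its underside. This point is its centre, half-way up (54.0 mm above its underside), z up its axis. At the start it stands upright on a pad of the draining tray, its underside 9 mm above the worktop.
- jar_center (a point): small squat sample jar with a white lid, 53 mm high, body 48 mm in diameter, lid (the top 9 mm) 50 mm; 0.07 kg. Grip it across the body, e.g. 33 mm above its underside. This point is its centre, half-way up (26.5 mm above its underside), z up its axis. At the start it stands upright on a pad of the draining tray, its underside 9 mm above the worktop.
- beaker_center (a point): open empty beaker, 62 mm high, 51 mm in diameter at the foot and 56 mm at the rim, wall about 2 mm; 0.03 kg. Grip it across the body, e.g. 42 mm above its underside. This point is its centre, half-way up (31.0 mm above its underside), z up its axis. At the start it stands upright on a pad of the draining tray, its underside 9 mm above the worktop.
- drain_tray: fixed steel draining tray that holds the row at the start, 85 x 332 mm with a lip 10 mm high; origin under its middle on the worktop, y along the row towards the left as the robot sees it (turned by up to 0.12 rad), x away from the robot. It may be the nearer or the farther of the two racks. Its four places lie at y = -123, -41, +41 and +123 mm; which piece stands in which place changes.
- pad_cylinder: fixed grey ribbed plastic pad, 74 x 76 x 6 mm, on which the cylinder stands at the start (all four pads look alike); it stays and so marks the cylinder's first place in the tray. Origin under its middle, its top 6 mm above that; axes as the tray's.
- pad_flask: fixed grey ribbed plastic pad, 74 x 76 x 6 mm, on which the flask stands at the start (all four pads look alike); it stays and so marks the flask's first place in the tray. Origin under its middle, its top 6 mm above that; axes as the tray's.
- pad_jar: fixed grey ribbed plastic pad, 74 x 76 x 6 mm, on which the jar stands at the start (all four pads look alike); it stays and so marks the jar's first place in the tray. Origin under its middle, its top 6 mm above that; axes as the tray's.
- pad_beaker: fixed grey ribbed plastic pad, 74 x 76 x 6 mm, on which the beaker stands at the start (all four pads look alike); it stays and so marks the beaker's first place in the tray. Origin under its middle, its top 6 mm above that; axes as the tray's.
- bay_rack: fixed low wooden rack, empty at the start, 85 x 332 mm, with four open square bays of 77 x 77 mm in a row; floor 6 mm above the worktop, rails and dividers 14 mm above the worktop. Origin under its middle on the worktop, y along the row towards the left as the robot sees it (turned by up to 0.12 rad), x away from the robot. Bay centres at x = 0 and y = -123, -41, +41 and +123 mm.
Things that resemble listed ones, but are neither listed nor needed, are in the scene too. Leave any pink or purple look-alike of the pad_beaker alone.

How it is judged:
At the end, for the whole second after the job is handed in: Each piece stands in the bay that mirrors its first place in the tray: centre within 14 mm of the bay's centre along and across the rack, underside on the bay's floor within 5 mm, tilted less than 0.1 rad, at rest (((y of pad_cylinder in the frame of drain_tray between -0.143 and -0.103 m and y of cylinder_center in the frame of bay_rack between 0.109 and 0.137 m) or (y of pad_cylinder in the frame of drain_tray between -0.061 and -0.021 m and y of cylinder_center in the frame of bay_rack between 0.027 and 0.055 m) or (y of pad_cylinder in the frame of drain_tray between 0.021 and 0.061 m and y of cylinder_center in the frame of bay_rack between -0.055 and -0.027 m) or (y of pad_cylinder in the frame of drain_tray between 0.103 and 0.143 m and y of cylinder_center in the frame of bay_rack between -0.137 and -0.109 m)) and x of cylinder_center in the frame of bay_rack between -0.014 and 0.014 m and z of cylinder_center in the frame of bay_rack between 0.0585 and 0.0685 m and angle between each of cylinder_center, flask_center, jar_center, beaker_center's own z axis and vertical below 0.1 rad and linear speed of each of cylinder, flask, jar, beaker below 0.02 m/s and angular speed of each of cylinder, flask, jar, beaker below 0.2 rad/s and ((y of pad_flask in the frame of drain_tray between -0.143 and -0.103 m and y of flask_center in the frame of bay_rack between 0.109 and 0.137 m) or (y of pad_flask in the frame of drain_tray between -0.061 and -0.021 m and y of flask_center in the frame of bay_rack between 0.027 and 0.055 m) or (y of pad_flask in the frame of drain_tray between 0.021 and 0.061 m and y of flask_center in the frame of bay_rack between -0.055 and -0.027 m) or (y of pad_flask in the frame of drain_tray between 0.103 and 0.143 m and y of flask_center in the frame of bay_rack between -0.137 and -0.109 m)) and x of flask_center in the frame of bay_rack between -0.014 and 0.014 m and z of flask_center in the frame of bay_rack between 0.055 and 0.065 m and ((y of pad_jar in the frame of drain_tray between -0.143 and -0.103 m and y of jar_center in the frame of bay_rack between 0.109 and 0.137 m) or (y of pad_jar in the frame of drain_tray between -0.061 and -0.021 m and y of jar_center in the frame of bay_rack between 0.027 and 0.055 m) or (y of pad_jar in the frame of drain_tray between 0.021 and 0.061 m and y of jar_center in the frame of bay_rack between -0.055 and -0.027 m) or (y of pad_jar in the frame of drain_tray between 0.103 and 0.143 m and y of jar_center in the frame of bay_rack between -0.137 and -0.109 m)) and x of jar_center in the frame of bay_rack between -0.014 and 0.014 m and z of jar_center in the frame of bay_rack between 0.0275 and 0.0375 m and ((y of pad_beaker in the frame of drain_tray between -0.143 and -0.103 m and y of beaker_center in the frame of bay_rack between 0.109 and 0.137 m) or (y of pad_beaker in the frame of drain_tray between -0.061 and -0.021 m and y of beaker_center in the frame of bay_rack between 0.027 and 0.055 m) or (y of pad_beaker in the frame of drain_tray between 0.021 and 0.061 m and y of beaker_center in the frame of bay_rack between -0.055 and -0.027 m) or (y of pad_beaker in the frame of drain_tray between 0.103 and 0.143 m and y of beaker_center in the frame of bay_rack between -0.137 and -0.109 m)) and x of beaker_center in the frame of bay_rack between -0.014 and 0.014 m and z of beaker_center in the frame of bay_rack between 0.032 and 0.042 m); the robot touches nothing.
It fails at once if a piece is knocked over or tipped by more than 45 degrees (angle between any of cylinder_center, flask_center, jar_center, beaker_center's own z axis and vertical above 0.8 rad).
It fails at once if a piece is dropped or slammed into the wooden rack (faster than 0.6 m/s at the rack) ((horizontal distance between cylinder_center and bay_rack below 0.17 m and height (world z) of cylinder_center below 0.09 m and linear speed of cylinder above 0.6 m/s) or (horizontal distance between flask_center and bay_rack below 0.17 m and height (world z) of flask_center below 0.09 m and linear speed of flask above 0.6 m/s) or (horizontal distance between jar_center and bay_rack below 0.17 m and height (world z) of jar_center below 0.09 m and linear speed of jar above 0.6 m/s) or (horizontal distance between beaker_center and bay_rack below 0.17 m and height (world z) of beaker_center below 0.09 m and linear speed of beaker above 0.6 m/s)).
It also fails if it takes over 93 s, if anything falls off the work surface, if the arm or the gripper's body presses on something with over 40 N, if the wrist force passes 120 N, or if a joint passes its speed limit or range.

## Working session

There is one attempt and no reset: what is moved stays moved. The work goes in short steps, Python scripts to look and compute and a tool call to move; the robot and the scene stay as the last step left them, time stands still between calls to the robot, and variables do not carry over. Pictures are saved under pics/ and viewed, and the job is handed in when it is done.

Besides the shell and the picture viewer there is one more tool, called after "Request:" by a JSON object that holds its "method" and its "body", one argument or row to a line. jog_arm: Moves the arm, as the interface text tells. Its arguments: {"type":"object","properties":{"moves":{"type":"array","items":{"type":"array","items":{"type":"number"}}}},"required":["moves"]}

```bash
mkdir -p pics
python3 - <<'E'
from bench import *
import cv2
o=get_obs();print(o)
for n in("side","top"):
    cv2.imwrite(f"pics/{n}0.png",snapshot(n)[:,:,::-1]);print(n,get_calibration(n))
    for l in["cylinder_center","flask_center","jar_center","beaker_center","drain_tray","bay_rack","pad_beaker"]:
        print(l,[(d['bbox'],round(d['conf'],2)) for d in look_for(l,n)])
E
```

```text
{'time': 0.0, 'joint_positions': array([ 1.19291316e+00,  8.79494773e-02,  1.37223647e+00, -1.59579914e-05,
        1.68357411e+00, -1.03071369e-01]), 'qvel': array([ 0.00052993,  0.00081865, -0.00080717,  0.00025738,  0.00089123,
       -0.00046071]), 'joint_torque': array([ 7.59980994e-04, -3.40200770e+01, -3.02417922e+01,  7.18299346e-02,
        3.33333551e-02, -1.65142906e-04]), 'tool_pos': array([0.1491227 , 0.52905738, 0.30151598]), 'ee_rot': array([-3.14138543e+00,  2.15753689e-03,  1.29598298e+00]), 'wrist_force': array([ 0.76045462,  0.31819701, -0.03868069]), 'wrist_torque': array([-0.01000021,  0.02839337,  0.01313211]), 'width': 0.09424209385218416}
side {'camera_matrix': array([[512.44548959,   0.        , 284.12870604],
       [  0.        , 512.44548959, 208.87301497],
       [  0.        ,   0.        ,   1.        ]]), 'k1': -0.1754176808217894, 'R': array([[ 0.95357991, -0.30080688,  0.01416228],
       [-0.0974465 , -0.35272792, -0.93063806],
       [ 0.28493777,  0.88605769, -0.36566683]]), 't': array([-0.47665742,  0.12391774,  1.06065234])}
cylinder_center [([2
[... 705 characters left out ...]
([[ 3.04826294e-04, -9.99903200e-01,  1.39103192e-02],
       [-9.93629045e-01, -1.87054423e-03, -1.12684611e-01],
       [ 1.12699723e-01, -1.37873479e-02, -9.93533433e-01]]), 't': array([-0.01186452,  0.49483709,  0.94681697])}
cylinder_center [([293.5, 209.7, 317.4, 235.6], 0.7)]
flask_center [([222.5, 208.3, 248.0, 235.5], 0.59)]
jar_center [([327.5, 214.2, 351.9, 232.2], 0.61)]
beaker_center [([258.3, 208.3, 282.6, 229.0], 0.79)]
drain_tray [([218.4, 209.0, 353.8, 243.9], 0.86)]
bay_rack [([184.5, 125.5, 316.1, 167.8], 0.97)]
pad_beaker [([170.8, 197.4, 199.8, 226.1], 0.96), ([252.0, 211.4, 288.2, 239.3], 0.82), ([196.0, 259.7, 233.9, 295.7], 0.75), ([217.4, 204.4, 353.6, 243.1], 0.62)]
```

View pics/side0.png

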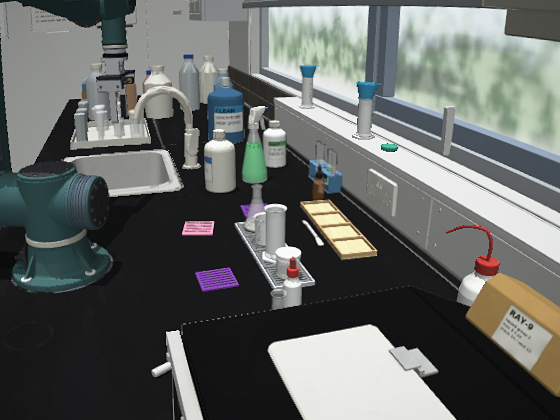

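View pics/top0.png

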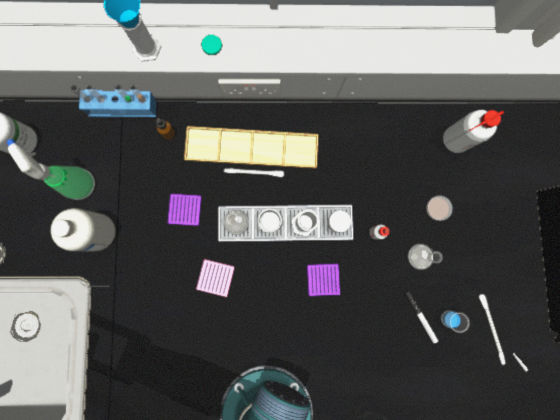

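```bash
python3 -c "
import cv2
a=cv2.imread('pics/top0.png')[100:310,150:400];cv2.imwrite('pics/top0c.png',cv2.resize(a,None,fx=2.8,fy=2.8,interpolation=2))
a=cv2.imread('pics/side0.png')[160:330,160:400];cv2.imwrite('pics/side0c.png',cv2.resize(a,None,fx=3.2,fy=3.2,interpolation=2))"
```

```text
(no output)
```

View pics/top0c.png

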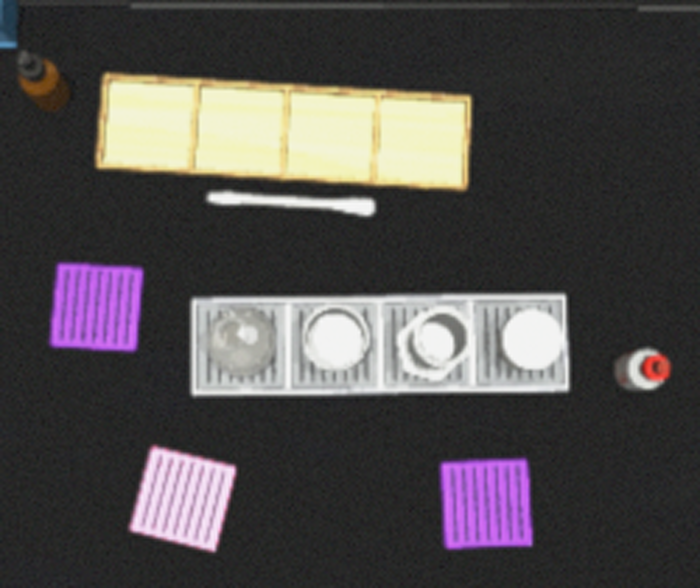

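View pics/side0c.png

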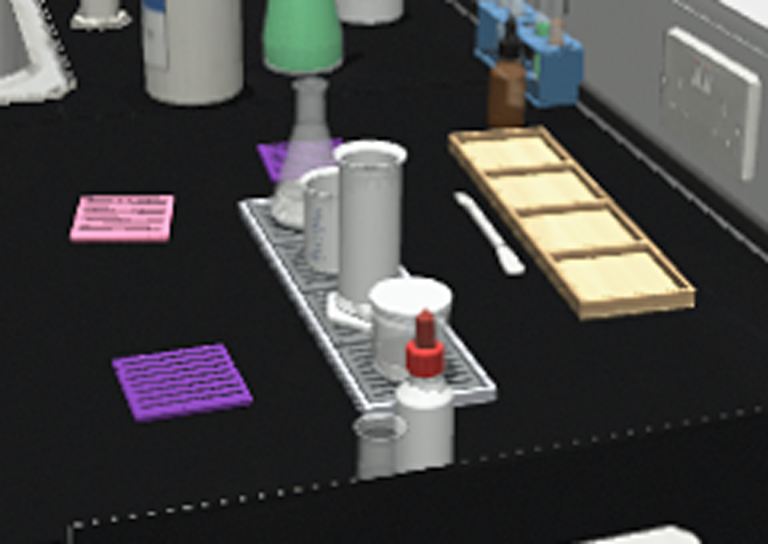

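```bash
cat > h.py <<'E'
import numpy as np,cv2
from scipy.optimize import least_squares
from bench import *
cals={n:get_calibration(n) for n in("side","top")}
def proj(X,n):
    c=cals[n];X=np.atleast_2d(X);p=X@c["R"].T+c["t"];s=p[:,:2]/p[:,2:];r2=(s**2).sum(1,keepdims=True)
    s=s*(1+c["k1"]*r2);K=c["camera_matrix"];return s*[K[0,0],K[1,1]]+[K[0,2],K[1,2]]
def back(uv,z,n):
    c=cals[n];K=c["camera_matrix"];uv=np.atleast_2d(uv).astype(float)
    d=(uv-[K[0,2],K[1,2]])/[K[0,0],K[1,1]];s=d.copy()
    for _ in range(20): s=d/(1+c["k1"]*(s**2).sum(1,keepdims=True))
    r=np.c_[s,np.ones(len(s))]@c["R"];C=-c["R"].T@c["t"]
    return C+r*((z-C[2])/r[:,2])[:,None]
def rect(x,y,a,z,w=.085,l=.332):
    p=np.array([[w/2,l/2],[w/2,-l/2],[-w/2,-l/2],[-w/2,l/2]])
    R=np.array([[np.cos(a),-np.sin(a)],[np.sin(a),np.cos(a)]]);return np.c_[p@R.T+[x,y],np.full(4,z)]
def circ(x,y,z,r,n=60):
    t=np.linspace(0,2*np.pi,n);return np.c_[x+r*np.cos(t),y+r*np.sin(t),np.full(n,z)]
def overlay(img,curves,n,crop,f,name):
    x0,y0,x1,y1=crop;a=cv2.resize(img[y0:y1,x0:x1,::-1],None,fx=f,fy=f,interpolation=cv2.INTER_CUBIC)
    for c,col in curves:
        q=(proj(c,n)+.5-[x0,y0])*f
        cv2.polylines(a,[np.round(q).astype(np.int32)],True,col,1,cv2.LINE_AA)
    cv2.imwrite(name,a)
E
python3 - <<'E'
from h import *
top=cv2.imread('pics/top0.png')[:,:,::-1];side=cv2.imread('pics/side0.png')[:,:,::-1]
print("cam",[-c["R"].T@c["t"] for c in cals.values()])
def fit(pix,z):
    P=back(pix,z,"top");x,y=P[:,:2].mean(0)
    s=least_squares(lambda q:(proj(rect(*q,z),"top")-pix).ravel(),[x,y,0]);print(s.x,np.round(s.fun,1));return s.x
o=np.array([150,100]);
T=fit(np.array([[192,297],[566,294],[568,390],[193,396]])/2.8+o-.5,.01)
B=fit(np.array([[105,73],[471,95],[467,188],[97,167]])/2.8+o-.5,.014)
C={}
ax=np.array([-np.sin(T[2]),np.cos(T[2])])
for k,i in zip(["flask","beaker","cyl","jar"],[123,41,-41,-123]): C[k]=T[:2]+ax*i/1000;print(k,C[k])
axb=np.array([-np.sin(B[2]),np.cos(B[2])])
for k,i in zip(["jar","cyl","beaker","flask"],[123,41,-41,-123]): print("bay",k,B[:2]+axb*i/1000)
g=(0,255,0);r=(0,0,255)
cur=[(rect(*T,.01),g),(rect(*B,.014),g)]
for k,l in dict(flask=[(9,32),(117,12.5)],beaker=[(9,25.5),(71,28)],cyl=[(124,24)],jar=[(62,25),(9,24)]).items():
    for z,rr in l: cur.append((circ(*C[k],z/1e3,rr/1e3),r))
overlay(top,cur,"top",(150,100,400,260),3.2,"pics/ov1.png")
overlay(side,cur,"side",(160,160,400,330),3.3,"pics/ov2.png")
E
```

```text
cam [array([ 0.16438638, -1.03947175,  0.50991851]), array([0.38498211, 0.00211634, 0.99661988])]
[ 0.45402541 -0.04625378  0.01327079] [ 0.1  0.5 -0.1  0.1  0.4 -0.  -0.3 -0.5]
[ 0.64580521  0.03863759 -0.05571711] [-0.2  0.3  0.2  0.2  0.1 -0.1 -0.1 -0.3]
flask [0.45239315 0.07673539]
beaker [ 0.45348132 -0.00525739]
cyl [ 0.4545695  -0.08725017]
jar [ 0.45565767 -0.16924295]
bay jar [0.65265487 0.16144672]
bay cyl [0.64808843 0.07957397]
bay beaker [ 0.64352199 -0.00229879]
bay flask [ 0.63895555 -0.08417154]
```

View pics/ov1.png

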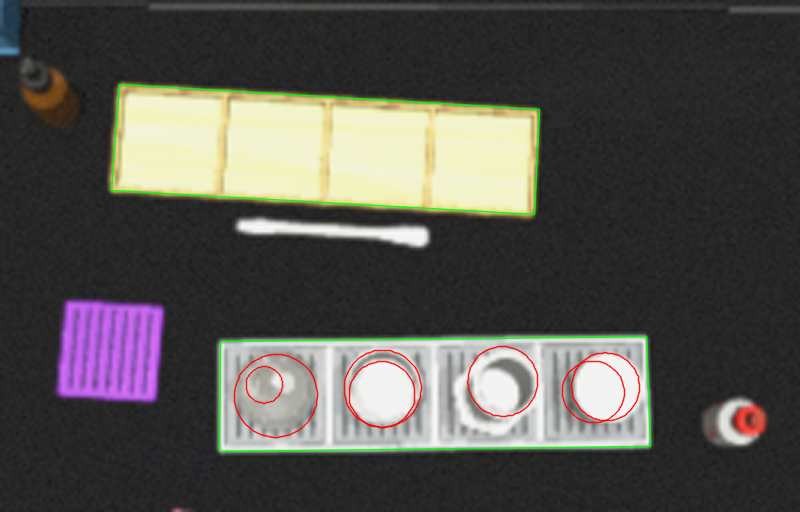

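View pics/ov2.png

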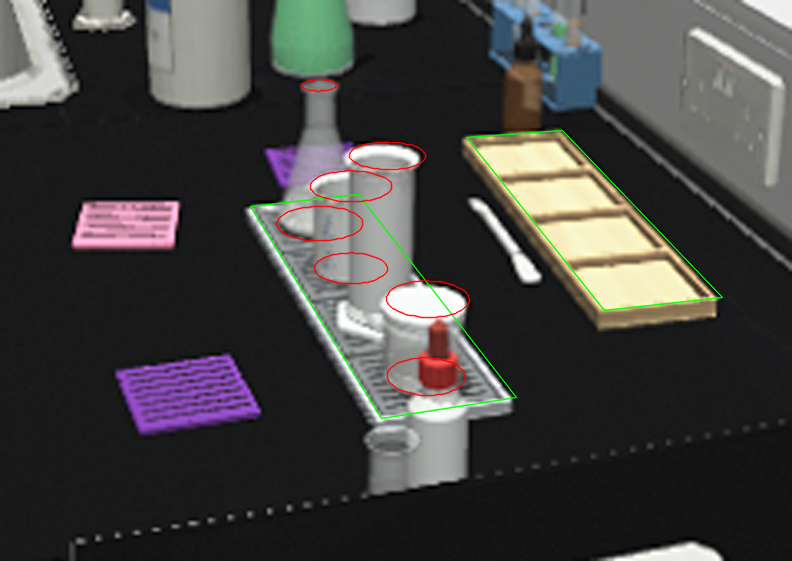

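Run:
```python
from h import *
top=cv2.imread('pics/top0.png');side=cv2.imread('pics/side0.png')
a=cv2.resize(top[60:180,130:350],None,fx=3.6,fy=3.6,interpolation=2);cv2.imwrite('pics/w1.png',a)
a=cv2.resize(side[120:270,280:420],None,fx=4,fy=4,interpolation=2);cv2.imwrite('pics/w2.png',a)
for u,v in [(200,100),(320,100),(165,128)]: print(u,v,back((u,v),0,"top"),back((u,v),.07,"top"))
print(back((317.6,198.5),0,"side"))
```

```text
200 100 [[ 7.70804886e-01  1.72415634e-01 -1.11022302e-16]] [[0.74370569 0.16045425 0.07      ]]
320 100 [[ 0.77260791 -0.13794171  0.        ]] [[ 0.74538208 -0.1281044   0.07      ]]
165 128 [[0.69601516 0.26017271 0.        ]] [[0.674169   0.24204749 0.07      ]]
[[0.67925906 0.24832893 0.        ]]
```

View pics/w1.png

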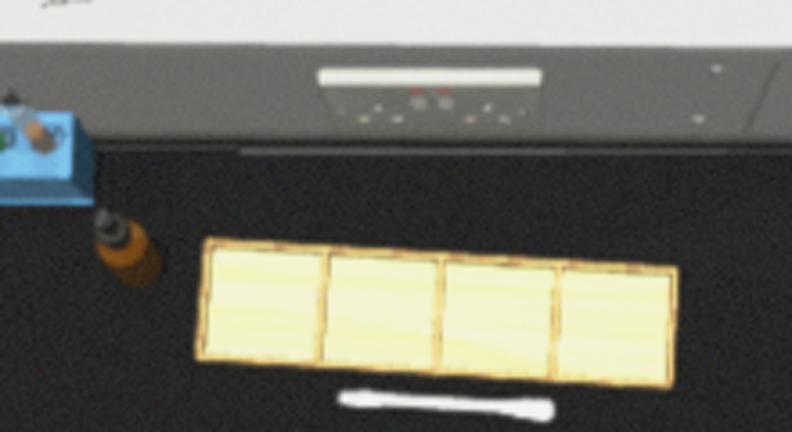

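View pics/w2.png

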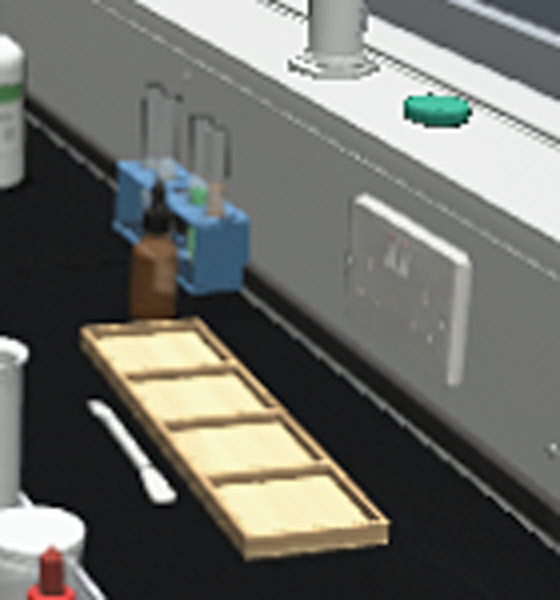

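Run:
```python
from h import *
for u,v in [(190,167),(130,148),(75,148),(220,190),(255,182)]: print(u,v,back((u,v),0,"side"))
# points along path at z .2 ,.3 in side image
for p in [(.149,.529),(.21,.26),(.452,.077)]: print(proj([[*p,.2],[*p,.3]],"side"))
```

```text
190 167 [[0.36809799 0.6575244  0.        ]]
130 148 [[0.17301717 0.98387456 0.        ]]
75 148 [[-0.04558546  1.05501649  0.        ]]
220 190 [[0.42288436 0.39481979 0.        ]]
255 182 [[0.54293824 0.44025342 0.        ]]
[[120.35497127 121.01789143]
 [117.74622693  87.72444295]]
[[145.37993525 140.09364228]
 [142.67141762 100.89391718]]
[[255.66874691 151.31555609]
 [255.52557081 108.52058212]]
```

Request:
{"method": "jog_arm", "body": {
  "moves": [
    [0,0,-0.04,5,-45,0,94],
    [0,0,-0.1,10,-45,0,94],
    [0,0,-0.116,10,-45,0,94],
    [0,0,-0.116,10,-45,0,94],
    [0,0,-0.116,12,-45,0,94],
    [0,0,-0.116,14,-45,0,94],
    [0,0,-0.116,40,-30,0,94],
    [0,0,-0.116,40,-30,0,94],
    [0,0,-0.116,40,-30,0,94],
    [0,0,-0.116,40,-30,0,94],
    [0,0,-0.116,42,-32,0,94],
    [0,0,-0.116,40,-30,0,94]
  ]
}}

```text
time: 2.3
tool_pos: [0.4535, 0.076, 0.3029]
ee_rot: [-3.141, -0.001, -0.008]
wrist_force: [0.6, 0.9, -0.2]
width: 0.0938
```

Request:
{"method": "jog_arm", "body": {
  "moves": [
    [0,0,0,0,0,0,94],
    [0,0,0,0,0,0,94]
  ]
}}

```text
time: 2.55
tool_pos: [0.4519, 0.0775, 0.3026]
ee_rot: [-3.141, 0.001, -0.004]
wrist_force: [-0.6, 0.1, -0.1]
width: 0.094
```

Run:
```python
from h import *
for i in range(3):
    o=get_obs();print(o['time'],o['tool_pos'],o['ee_rot'])
    if i==0:cv2.imwrite("pics/s1.png",snapshot("side")[:,:,::-1])
    if i==1:cv2.imwrite("pics/t1.png",snapshot("top")[:,:,::-1])
```

```text
2.55 [0.45192159 0.07752734 0.30259314] [-3.14118519e+00  7.48907965e-04 -3.59923061e-03]
2.6 [0.45164976 0.07789141 0.30282146] [-3.14121455e+00  9.51333490e-05 -2.76515632e-03]
2.65 [0.45151153 0.07813261 0.30296196] [-3.14126131e+00 -3.86749108e-04 -2.25372686e-03]
```

View pics/s1.png

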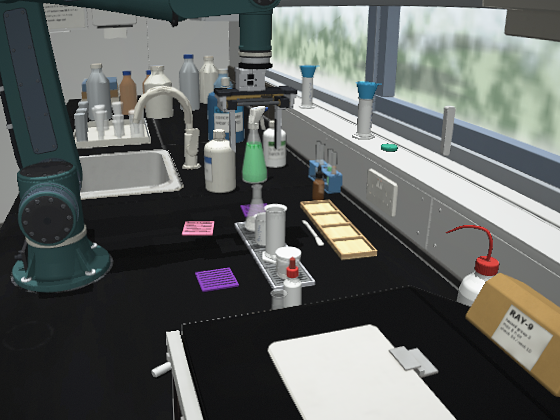

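View pics/t1.png

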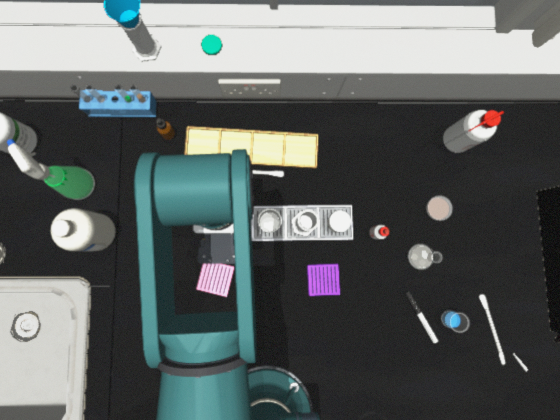

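Request:
{"method": "jog_arm", "body": {
  "moves": [
    [0,0,0,1,-1.4,-30,94],
    [0,0,0,0,0,-30,94],
    [0,0,0,0,0,-25,94],
    [0,0,0,0,0,-20,94],
    [0,0,0,0,0,-16,94],
    [0,0,0,0,0,0,94],
    [0,0,0,0,0,0,94]
  ]
}}

```text
time: 3.52
tool_pos: [0.4536, 0.0762, 0.1827]
ee_rot: [-3.142, -0.002, -0.003]
wrist_force: [1.0, 0.0, -0.7]
width: 0.0942
```

Run:
```python
from h import *
s=snapshot("side");print(get_obs()['tool_pos'])
cv2.imwrite("pics/s2.png",cv2.resize(s[130:300,180:400,::-1],None,fx=3.5,fy=3.5))
```

```text
[0.4537459  0.07616602 0.18287495]
```

View pics/s2.png

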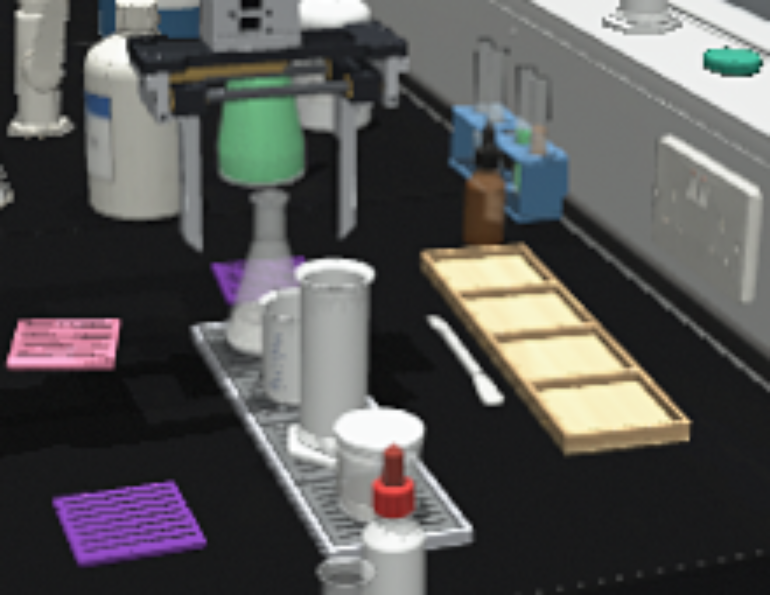

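Request:
{"method": "jog_arm", "body": {
  "moves": [
    [0,0,0,0,0,0,20],
    [0,0,0,0,0,0,20],
    [0,0,0,0,0,0,20],
    [0,0,0,0,0,0,20],
    [0,0,0,0,0,0,20],
    [0,0,0,0,0,0,20]
  ]
}}

```text
time: 4.32
tool_pos: [0.4532, 0.076, 0.1817]
ee_rot: [3.142, 0.0, -0.004]
wrist_force: [-0.5, 0.4, 1.2]
width: 0.037
```

Request:
{"method": "jog_arm", "body": {
  "moves": [
    [0,0,0,0,0,0,15],
    [0,0,0,0,0,0,15],
    [0,0,0,0,0,0,15],
    [0,0,0,0,0,0,15],
    [0,0,0,0,0,0,15]
  ]
}}

```text
time: 4.95
tool_pos: [0.4532, 0.076, 0.1816]
ee_rot: [3.142, 0.0, -0.004]
wrist_force: [0.8, 0.4, -0.7]
width: 0.0238
```

Request:
{"method": "jog_arm", "body": {
  "moves": [
    [0,0,0,0,0,10,15],
    [0,0,0,0,0,20,15],
    [0,0,0,0,0,20,15],
    [0,0,0,15,0,0,15],
    [0,0,0,30,0,0,15],
    [0,0,0,30,0,0,15],
    [0,0,0,17,-10,0,15],
    [0,0,0,0,-30,0,15],
    [0,0,0,0,-35,0,15],
    [0,0,0,0,-35,0,15],
    [0,0,0,0,-30,0,15],
    [0,0,0,10,-21,0,15]
  ]
}}

```text
time: 6.45
tool_pos: [0.5552, -0.0869, 0.2312]
ee_rot: [-3.142, 0.001, -0.006]
wrist_force: [1.1, 0.5, -1.2]
width: 0.0236
```

Request:
{"method": "jog_arm", "body": {
  "moves": [
    [0,0,0,24,0,0,15],
    [0,0,0,25,0,0,15],
    [0,0,0,20,0,0,15],
    [0,0,0,15,0,0,15],
    [0,0,0,0,0,0,15],
    [0,0,0,0,0,0,15],
    [0,0,0,0,0,0,15]
  ]
}}

```text
time: 7.32
tool_pos: [0.6389, -0.085, 0.2318]
ee_rot: [-3.142, 0.0, -0.004]
wrist_force: [1.2, -0.4, -1.0]
width: 0.0237
```

Run:
```python
from h import *
s=snapshot("side");o=get_obs();print(o['tool_pos'],o['ee_rot'],o['width'])
g=(0,255,0)
overlay(s,[(circ(.639,-.0842,.054,.032),g),(circ(.639,-.0842,.162,.0125),g)],"side",(180,130,400,300),3.5,"pics/s3.png")
```

```text
[ 0.63887362 -0.08505057  0.23188638] [ 3.14154387e+00 -1.18100811e-04 -4.04281789e-03] 0.023720102107724617
```

View pics/s3.png

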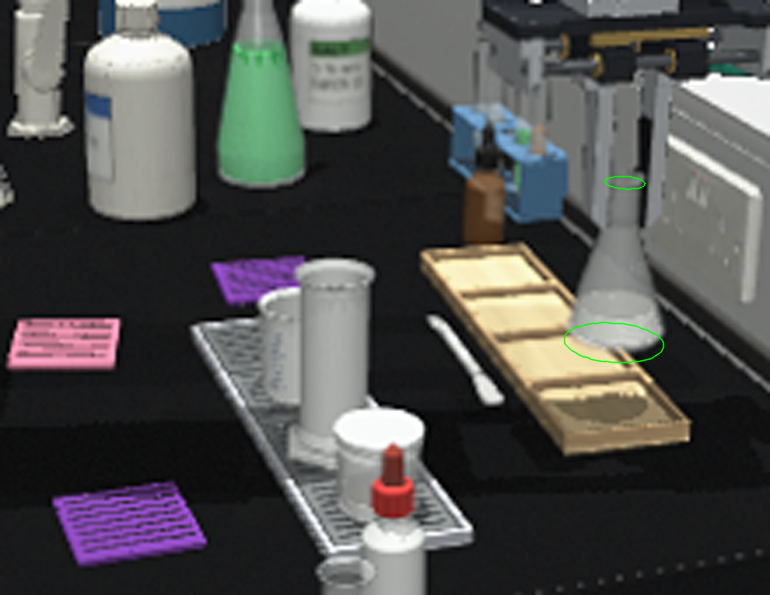

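Request:
{"method": "jog_arm", "body": {
  "moves": [
    [0,0,0,0,0,-8,15],
    [0,0,0,0,0,-12,15],
    [0,0,0,0,0,-12,15],
    [0,0,0,0,0,-10,15],
    [0,0,0,0,0,-6,15],
    [0,0,0,0,0,-2,15],
    [0,0,0,0,0,0,15],
    [0,0,0,0,0,0,15]
  ]
}}

```text
time: 8.38
tool_pos: [0.6395, -0.0851, 0.1823]
ee_rot: [3.141, -0.001, -0.004]
wrist_force: [-0.2, 0.5, -1.3]
width: 0.0234
```

Run:
```python
from h import *
s=snapshot("side");o=get_obs();print(o['tool_pos'],o['ee_rot'],o['wrist_force'])
g=(0,255,0)
overlay(s,[],"side",(270,160,400,290),5,"pics/s4.png")
```

```text
[ 0.6395225  -0.08508057  0.1823772 ] [ 3.14131698e+00 -1.27336156e-03 -3.97712390e-03] [-0.14411353 -0.00907324 -0.81159204]
```

View pics/s4.png

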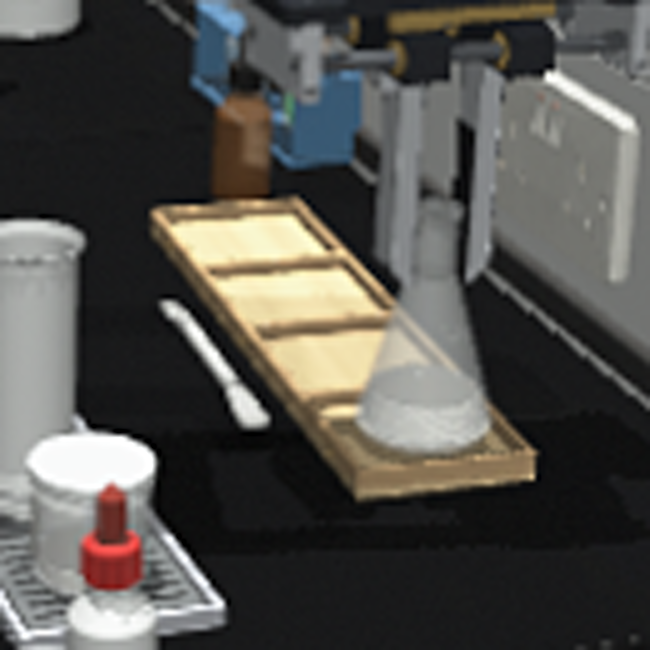

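Request:
{"method": "jog_arm", "body": {
  "moves": [
    [0,0,0,0,0,-1,15],
    [0,0,0,0,0,-1,15],
    [0,0,0,0,0,-1,15],
    [0,0,0,0,0,0,15],
    [0,0,0,0,0,0,15]
  ]
}}

```text
time: 9.05
tool_pos: [0.6392, -0.085, 0.1787]
ee_rot: [-3.142, -0.0, -0.004]
wrist_force: [0.0, 0.5, -0.8]
width: 0.0238
```

Request:
{"method": "jog_arm", "body": {
  "moves": [
    [0,0,0,0,0,-1,15],
    [0,0,0,0,0,0,15],
    [0,0,0,0,0,0,15]
  ]
}}

```text
time: 9.43
tool_pos: [0.6395, -0.0851, 0.1785]
ee_rot: [3.141, -0.001, -0.004]
wrist_force: [-0.5, -0.5, 3.3]
width: 0.0238
```

Contact. Release and rise, then head to the cylinder.

Request:
{"method": "jog_arm", "body": {
  "moves": [
    [0,0,0,0,0,0,60],
    [0,0,0,0,0,0,60],
    [0,0,0,0,0,0,60],
    [0,0,0,0,0,0,60],
    [0,0,0,0,0,20,60],
    [0,0,0,0,0,35,80],
    [0,0,0,0,0,45,94],
    [0,0,0,0,0,20,94],
    [0,0,0,-30,0,0,94],
    [0,0,0,-45,0,0,94],
    [0,0,0,-50,0,0,94],
    [0,0,0,-40,-2,0,94]
  ]
}}

```text
time: 10.92
tool_pos: [0.4727, -0.0869, 0.2997]
ee_rot: [3.141, -0.003, -0.004]
wrist_force: [-0.6, 0.1, 0.6]
width: 0.0939
```

Request:
{"method": "jog_arm", "body": {
  "moves": [
    [0,0,0,-20,0,0,94],
    [0,0,0,0,0,0,94],
    [0,0,0,0,0,0,94],
    [0,0,0,0,0,0,94]
  ]
}}

```text
time: 11.42
tool_pos: [0.455, -0.0871, 0.2978]
ee_rot: [-3.142, -0.0, -0.004]
wrist_force: [0.6, -0.0, -0.4]
width: 0.0936
```

Run:
```python
from h import *
s=snapshot("side");o=get_obs();print(o['tool_pos'],o['ee_rot'],o['wrist_force'])
g=(0,255,0)
overlay(s,[(circ(.639,-.0842,.006,.032),g),(circ(.639,-.0842,.114,.0125),g),(circ(.4546,-.0872,.124,.024),g)],"side",(200,140,400,290),4,"pics/s5.png")
```

```text
[ 0.45496963 -0.08705815  0.29759314] [-3.14144916e+00  2.33435185e-04 -3.67086625e-03] [ 0.0887519   0.21631625 -0.28099589]
```

View pics/s5.png

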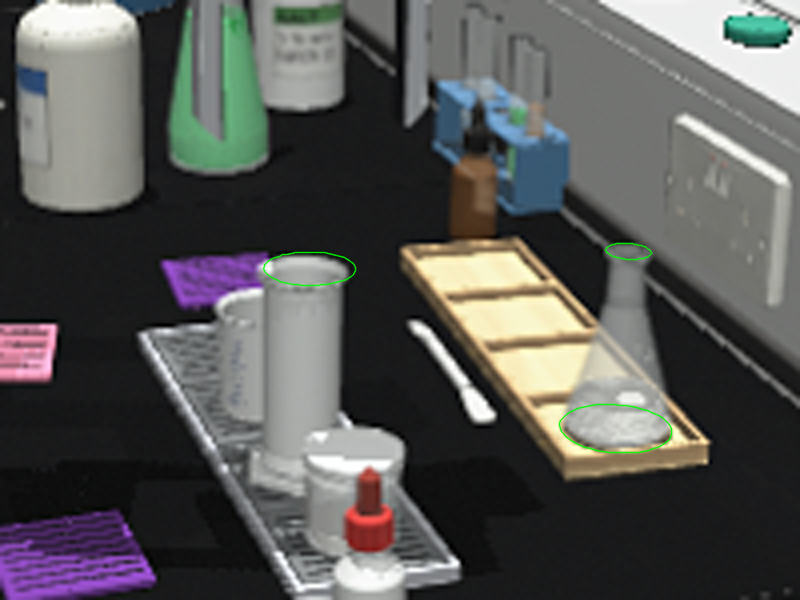

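Request:
{"method": "jog_arm", "body": {
  "moves": [
    [0,0,0,-1,0,-30,94],
    [0,0,0,0,0,-35,94],
    [0,0,0,0,0,-30,94],
    [0,0,0,0,0,-20,94],
    [0,0,0,0,0,-10,94],
    [0,0,0,0,0,0,94],
    [0,0,0,0,0,0,30],
    [0,0,0,0,0,0,30],
    [0,0,0,0,0,0,30],
    [0,0,0,0,0,0,30],
    [0,0,0,0,0,0,30],
    [0,0,0,0,0,0,30]
  ]
}}

```text
time: 12.98
tool_pos: [0.4532, -0.0871, 0.1728]
ee_rot: [3.141, -0.0, -0.004]
wrist_force: [-0.1, -0.4, 1.3]
width: 0.0439
```

Request:
{"method": "jog_arm", "body": {
  "moves": [
    [0,0,0,0,0,0,30],
    [0,0,0,0,0,0,30],
    [0,0,0,0,0,0,30],
    [0,0,0,0,0,0,30]
  ]
}}

```text
time: 13.48
tool_pos: [0.4533, -0.087, 0.1728]
ee_rot: [3.142, -0.0, -0.004]
wrist_force: [-0.1, 0.4, 0.4]
width: 0.0436
```

Run:
```python
from h import *
s=snapshot("side");o=get_obs();print(o['tool_pos'],o['width'])
overlay(s,[],"side",(210,130,340,270),4.2,"pics/s6.png")
```

```text
[ 0.45326724 -0.08704818  0.17278217] 0.0440764356947463
```

View pics/s6.png

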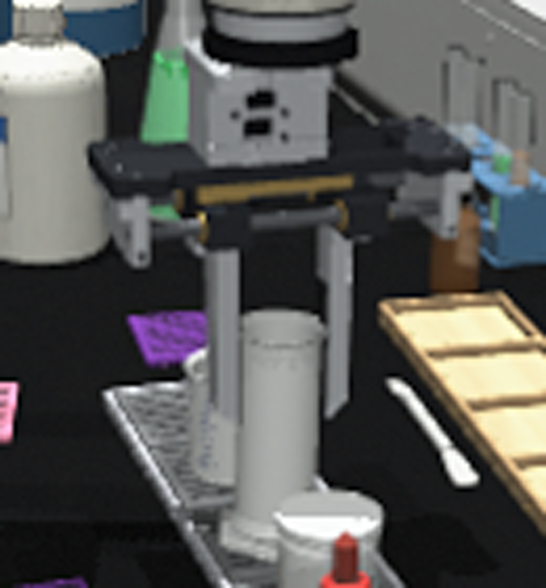

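Request:
{"method": "jog_arm", "body": {
  "moves": [
    [0,0,0,0,0,3,30],
    [0,0,0,0,0,6,30],
    [0,0,0,0,0,6,30],
    [0,0,0,0,0,0,30],
    [0,0,0,0,0,0,30]
  ]
}}

```text
time: 14.15
tool_pos: [0.4532, -0.087, 0.1877]
ee_rot: [3.142, -0.0, -0.004]
wrist_force: [-0.1, -0.3, -0.9]
width: 0.0438
```

Run:
```python
from h import *
s=snapshot("side");o=get_obs();print(o['tool_pos'],o['width'],o['wrist_force'])
overlay(s,[(circ(.453,-.087,.139,.024),(0,255,0))],"side",(210,130,340,270),4.2,"pics/s7.png")
```

```text
[ 0.45314466 -0.0870045   0.18754716] 0.04397244810000914 [ 0.34725801  0.57189622 -0.58402649]
```

View pics/s7.png

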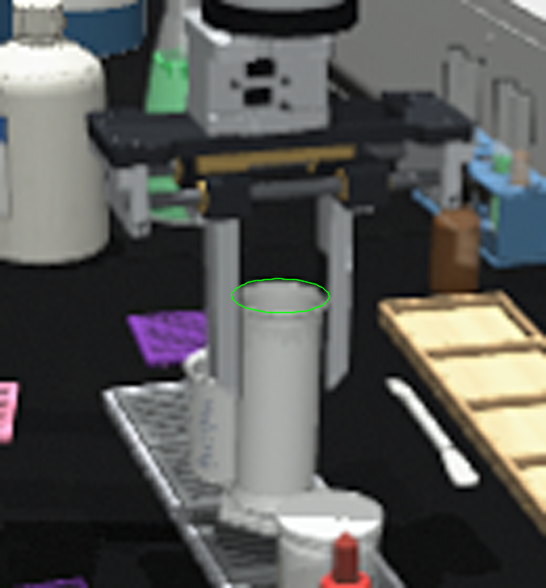

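Request:
{"method": "jog_arm", "body": {
  "moves": [
    [0,0,0,0,0,10,30],
    [0,0,0,0,0,15,30],
    [0,0,0,5,0,10,30],
    [0,0,0,20,0,0,30],
    [0,0,0,25,0,0,30],
    [0,0,0,25,0,0,30],
    [0,0,0,20,15,0,30],
    [0,0,0,0,25,0,30],
    [0,0,0,0,30,0,30],
    [0,0,0,0,30,0,30],
    [0,0,0,0,30,0,30],
    [0,0,0,5,22,0,30]
  ]
}}

```text
time: 15.7
tool_pos: [0.5536, 0.0663, 0.2236]
ee_rot: [-3.141, -0.001, -0.003]
wrist_force: [-0.0, -0.2, -0.7]
width: 0.0443
```

Request:
{"method": "jog_arm", "body": {
  "moves": [
    [0,0,0,20,15,0,30],
    [0,0,0,25,0,0,30],
    [0,0,0,25,0,0,30],
    [0,0,0,18,0,0,30],
    [0,0,0,7,0,0,30],
    [0,0,0,0,0,0,30],
    [0,0,0,0,0,0,30],
    [0,0,0,0,0,0,30]
  ]
}}

```text
time: 16.7
tool_pos: [0.6478, 0.08, 0.223]
ee_rot: [-3.142, -0.0, -0.004]
wrist_force: [-0.5, -0.2, -0.5]
width: 0.0442
```

Run:
```python
from h import *
s=snapshot("side");o=get_obs();p=o['tool_pos'];print(p,o['ee_rot'],o['width'],o['wrist_force'])
overlay(s,[(circ(.6481,.0796,p[2]-.172+.124,.024),(0,255,0)),(circ(.6481,.0796,p[2]-.172+.009+.017,.020),(0,255,0))],"side",(230,110,390,270),4.,"pics/s8.png")
```

```text
[0.64784887 0.07997761 0.2230115 ] [ 3.14154246e+00 -2.61809775e-04 -3.96351726e-03] 0.04392555760110743 [ 0.17724331  0.90311715 -0.75197048]
```

View pics/s8.png

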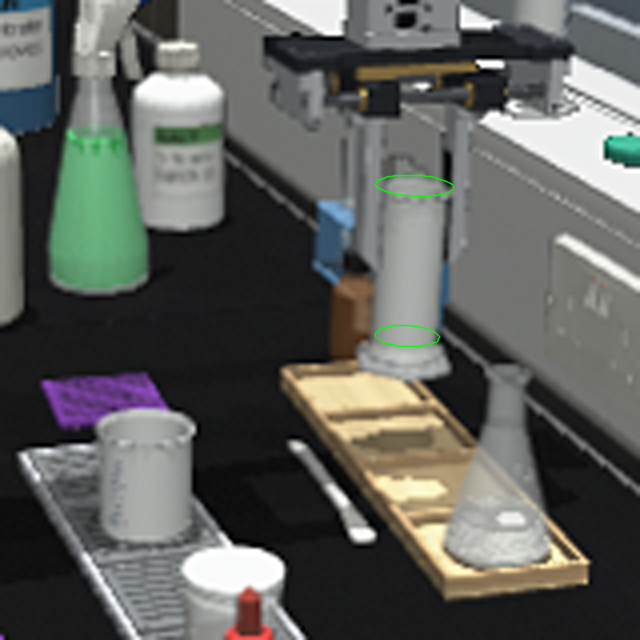

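Request:
{"method": "jog_arm", "body": {
  "moves": [
    [0,0,0,0,0,-8,30],
    [0,0,0,0,0,-12,30],
    [0,0,0,0,0,-12,30],
    [0,0,0,0,0,-10,30],
    [0,0,0,0,0,-6,30],
    [0,0,0,0,0,-2,30],
    [0,0,0,0,0,0,30],
    [0,0,0,0,0,0,30]
  ]
}}

```text
time: 17.75
tool_pos: [0.6485, 0.08, 0.1733]
ee_rot: [-3.142, -0.001, -0.004]
wrist_force: [0.0, -0.4, -1.1]
width: 0.0438
```

Request:
{"method": "jog_arm", "body": {
  "moves": [
    [0,0,0,0,0,-1,30],
    [0,0,0,0,0,-1,30],
    [0,0,0,0,0,-1,30],
    [0,0,0,0,0,0,30],
    [0,0,0,0,0,0,30]
  ]
}}

```text
time: 18.38
tool_pos: [0.6483, 0.08, 0.1699]
ee_rot: [3.142, -0.0, -0.004]
wrist_force: [-1.4, 0.3, 0.8]
width: 0.0439
```

Request:
{"method": "jog_arm", "body": {
  "moves": [
    [0,0,0,0,0,-0.8,30],
    [0,0,0,0,0,0,30],
    [0,0,0,0,0,0,30]
  ]
}}

```text
time: 18.75
tool_pos: [0.6484, 0.08, 0.1698]
ee_rot: [-3.141, -0.001, -0.004]
wrist_force: [-1.9, -0.2, 5.1]
width: 0.0436
```

Contact (5 N up). Release, rise, move to above the beaker (453, −5).

Request:
{"method": "jog_arm", "body": {
  "moves": [
    [0,0,0,0,0,0,80],
    [0,0,0,0,0,0,80],
    [0,0,0,0,0,0,80],
    [0,0,0,0,0,0,80],
    [0,0,0,0,0,0,80],
    [0,0,0,0,0,20,80],
    [0,0,0,0,0,35,80],
    [0,0,0,0,0,45,94],
    [0,0,0,0,0,20,94],
    [0,0,0,-30,-10,0,94],
    [0,0,0,-45,-25,0,94],
    [0,0,0,-50,-30,0,94]
  ]
}}

```text
time: 20.25
tool_pos: [0.5224, 0.0146, 0.2907]
ee_rot: [3.141, -0.003, -0.003]
wrist_force: [0.2, -0.4, 0.7]
width: 0.094
```

Request:
{"method": "jog_arm", "body": {
  "moves": [
    [0,0,0,-45,-15,0,94],
    [0,0,0,-25,-5,0,94],
    [0,0,0,0,0,0,94],
    [0,0,0,0,0,0,94],
    [0,0,0,0,0,0,94]
  ]
}}

```text
time: 20.88
tool_pos: [0.4541, -0.0048, 0.2891]
ee_rot: [-3.142, -0.0, -0.003]
wrist_force: [-0.9, 0.7, 0.6]
width: 0.0942
```

Run:
```python
from h import *
s=snapshot("side");o=get_obs();p=o['tool_pos'];print(p,o['ee_rot'],o['width'],o['wrist_force'])
g=(0,255,0)
overlay(s,[(circ(.6481,.0796,.121,.024),g),(circ(.6481,.0796,.023,.020),g),(circ(.4535,-.0053,.071,.028),g),(circ(.4535,-.0053,.009,.0255),g),(circ(.4556,-.1692,.062,.025),g)],"side",(220,130,400,290),4.,"pics/s9.png")
```

```text
[ 0.45407106 -0.00482128  0.28882134] [-3.14148886e+00  1.69961072e-04 -3.42155516e-03] 0.09399713860366021 [-0.99066735 -0.76171812 -0.42092593]
```

View pics/s9.png

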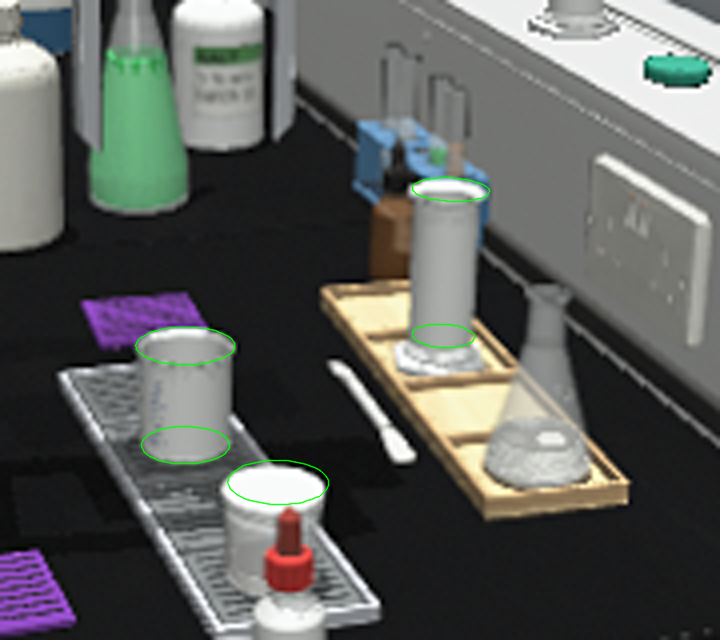

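Request:
{"method": "jog_arm", "body": {
  "moves": [
    [0,0,0,-1,0,-30,94],
    [0,0,0,0,0,-40,94],
    [0,0,0,0,0,-40,94],
    [0,0,0,0,0,-25,94],
    [0,0,0,0,0,-15,94],
    [0,0,0,0,0,-10,94],
    [0,0,0,0,0,0,94],
    [0,0,0,0,0,0,40],
    [0,0,0,0,0,0,40],
    [0,0,0,0,0,0,40],
    [0,0,0,0,0,0,40],
    [0,0,0,0,0,0,40]
  ]
}}

```text
time: 22.42
tool_pos: [0.4524, -0.0051, 0.1291]
ee_rot: [3.142, -0.001, -0.004]
wrist_force: [0.1, 0.4, 1.1]
width: 0.0546
```

Request:
{"method": "jog_arm", "body": {
  "moves": [
    [0,0,0,0,0,0,40],
    [0,0,0,0,0,0,40],
    [0,0,0,0,0,0,40]
  ]
}}

```text
time: 22.8
tool_pos: [0.4524, -0.005, 0.1291]
ee_rot: [3.142, -0.0, -0.004]
wrist_force: [0.4, 0.5, 1.6]
width: 0.054
```

Request:
{"method": "jog_arm", "body": {
  "moves": [
    [0,0,0,0,0,10,40],
    [0,0,0,0,0,20,40],
    [0,0,0,0,0,20,40],
    [0,0,0,15,1,0,40],
    [0,0,0,25,1,0,40],
    [0,0,0,30,1,0,40],
    [0,0,0,30,0,0,40],
    [0,0,0,30,0,0,40],
    [0,0,0,30,0,0,40],
    [0,0,0,21,0,0,40],
    [0,0,0,10,0,0,40],
    [0,0,0,0,0,0,40]
  ]
}}

```text
time: 24.3
tool_pos: [0.6434, -0.0019, 0.1777]
ee_rot: [-3.141, 0.002, -0.004]
wrist_force: [-0.0, -0.1, -0.4]
width: 0.0539
```

Request:
{"method": "jog_arm", "body": {
  "moves": [
    [0,0,0,0,0,0,40],
    [0,0,0,0,0,0,40]
  ]
}}

```text
time: 24.55
tool_pos: [0.6427, -0.002, 0.1791]
ee_rot: [3.142, -0.0, -0.004]
wrist_force: [0.1, 0.5, -1.5]
width: 0.0539
```

Run:
```python
from h import *
s=snapshot("side");o=get_obs();p=o['tool_pos'];print(p,o['ee_rot'],o['width'],o['wrist_force'])
g=(0,255,0)
dz=p[2]-.129
overlay(s,[(circ(.6435,-.0023,.071+dz,.028),g),(circ(.6435,-.0023,.009+dz,.0255),g)],"side",(250,130,400,280),4.,"pics/s10.png")
```

```text
[ 0.64279269 -0.00198052  0.17920685] [ 3.14158043e+00 -2.99418516e-04 -3.97227988e-03] 0.05390049416847929 [-0.3991022  -0.07074362 -0.51257504]
```

View pics/s10.png

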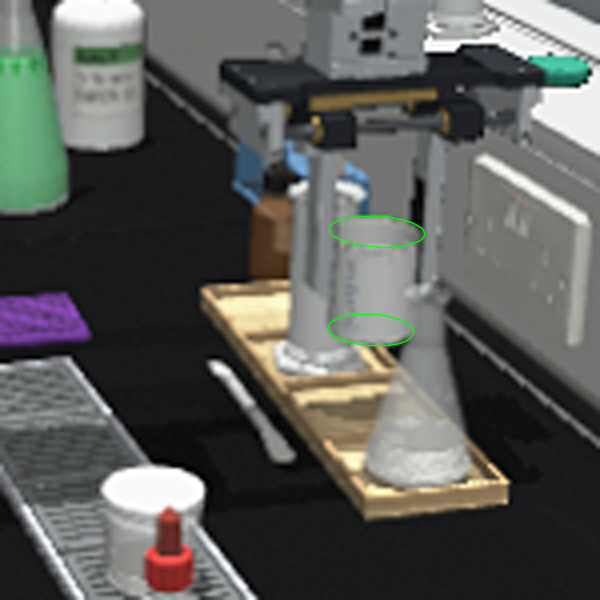

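Request:
{"method": "jog_arm", "body": {
  "moves": [
    [0,0,0,0,0,-8,40],
    [0,0,0,0,0,-12,40],
    [0,0,0,0,0,-12,40],
    [0,0,0,0,0,-10,40],
    [0,0,0,0,0,-6,40],
    [0,0,0,0,0,-2,40],
    [0,0,0,0,0,0,40],
    [0,0,0,0,0,0,40]
  ]
}}

```text
time: 25.6
tool_pos: [0.6436, -0.002, 0.1295]
ee_rot: [3.142, -0.001, -0.004]
wrist_force: [-0.3, -0.3, -0.7]
width: 0.0542
```

Request:
{"method": "jog_arm", "body": {
  "moves": [
    [0,0,0,0,0,-1,40],
    [0,0,0,0,0,-1,40],
    [0,0,0,0,0,-1,40],
    [0,0,0,0,0,-0.6,40],
    [0,0,0,0,0,0,40],
    [0,0,0,0,0,0,40]
  ]
}}

```text
time: 26.35
tool_pos: [0.6433, -0.002, 0.126]
ee_rot: [3.142, -0.0, -0.004]
wrist_force: [-0.8, 0.0, 6.4]
width: 0.0539
```

Contact. Release, rise, go to the jar (455.6, −169).

Request:
{"method": "jog_arm", "body": {
  "moves": [
    [0,0,0,0,0,0,85],
    [0,0,0,0,0,0,85],
    [0,0,0,0,0,0,85],
    [0,0,0,0,0,0,85],
    [0,0,0,0,0,0,85],
    [0,0,0,0,0,15,85],
    [0,0,0,0,0,30,85],
    [0,0,0,0,0,40,85],
    [0,0,0,0,0,40,94],
    [0,0,0,0,0,25,94],
    [0,0,0,-30,-15,0,94],
    [0,0,0,-40,-35,0,94]
  ]
}}

```text
time: 27.85
tool_pos: [0.5732, -0.0517, 0.2772]
ee_rot: [3.141, -0.003, -0.001]
wrist_force: [0.1, -1.4, 0.4]
width: 0.0945
```

Request:
{"method": "jog_arm", "body": {
  "moves": [
    [0,0,0,-40,-40,0,94],
    [0,0,0,-40,-40,0,94],
    [0,0,0,-28,-28,0,94],
    [0,0,0,-10,-9,0,94],
    [0,0,0,0,0,0,94],
    [0,0,0,0,0,0,94],
    [0,0,0,0,0,0,94]
  ]
}}

```text
time: 28.72
tool_pos: [0.456, -0.1683, 0.2752]
ee_rot: [-3.141, -0.0, -0.002]
wrist_force: [0.2, 0.6, -0.3]
width: 0.0937
```

Run:
```python
from h import *
s=snapshot("side");o=get_obs();p=o['tool_pos'];print(p,o['ee_rot'],o['width'],o['wrist_force'])
g=(0,255,0)
t=snapshot("top");cv2.imwrite("pics/t11.png",t[100:260,150:400,::-1])
for n in("side","top"):print(look_for("jar_center",n)[:1])
print(proj([[.4556,-.1692,.062]],"side"))
overlay(s,[(circ(.6435,-.0023,.068,.028),g),(circ(.4556,-.1692,.062,.025),g),(circ(.4556,-.1692,.009,.024),g)],"side",(220,130,400,300),4.,"pics/s11.png")
```

```text
[ 0.45592359 -0.16828736  0.27511695] [-3.14120260e+00  1.63770916e-04 -2.30460536e-03] 0.09412389001735935 [-0.88242902  0.22352239 -0.0300331 ]
[{'bbox': [274.8, 243.5, 300.6, 282.3], 'conf': 0.59}]
[{'bbox': [328.4, 211.3, 342.3, 229.7], 'conf': 0.49}]
[[288.94026393 249.85857332]]
```

View pics/s11.png

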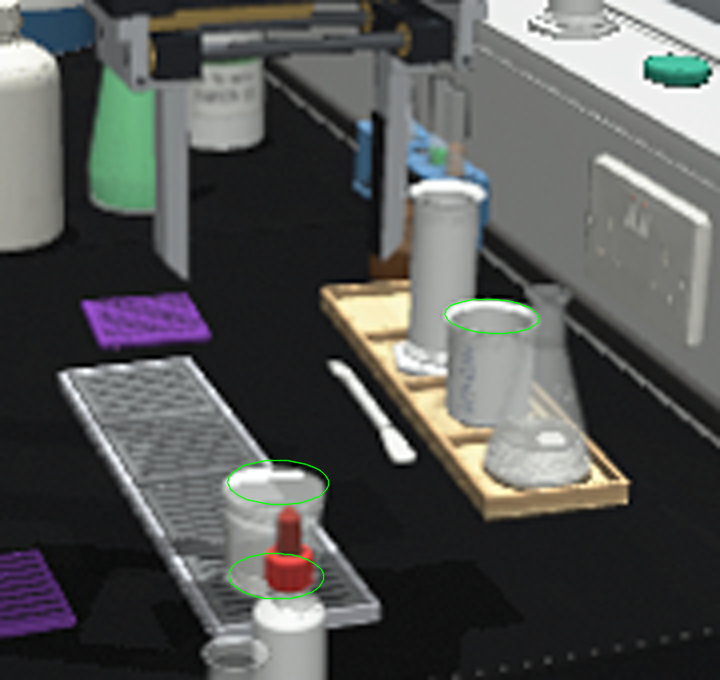

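Request:
{"method": "jog_arm", "body": {
  "moves": [
    [0,0,0,-1,-1,-30,94],
    [0,0,0,0,0,-40,94],
    [0,0,0,0,0,-35,94],
    [0,0,0,0,0,-25,94],
    [0,0,0,0,0,-15,94],
    [0,0,0,0,0,-10,94],
    [0,0,0,0,0,0,94],
    [0,0,0,0,0,0,40],
    [0,0,0,0,0,0,40],
    [0,0,0,0,0,0,40],
    [0,0,0,0,0,0,40],
    [0,0,0,0,0,0,40]
  ]
}}

```text
time: 30.42
tool_pos: [0.4543, -0.1701, 0.1204]
ee_rot: [3.141, -0.0, -0.004]
wrist_force: [-0.9, -0.2, 0.9]
width: 0.0494
```

Request:
{"method": "jog_arm", "body": {
  "moves": [
    [0,0,0,0,0,0,40],
    [0,0,0,0,0,0,40],
    [0,0,0,0,0,0,40]
  ]
}}

```text
time: 30.8
tool_pos: [0.4543, -0.1701, 0.1204]
ee_rot: [3.141, -0.0, -0.004]
wrist_force: [-0.3, 0.4, 2.1]
width: 0.0495
```

Request:
{"method": "jog_arm", "body": {
  "moves": [
    [0,0,0,0,0,10,40],
    [0,0,0,0,0,25,40],
    [0,0,0,5,0,25,40],
    [0,0,0,25,10,0,40],
    [0,0,0,30,15,0,40],
    [0,0,0,20,30,0,40],
    [0,0,0,10,35,0,40],
    [0,0,0,0,40,0,40],
    [0,0,0,0,40,0,40],
    [0,0,0,0,40,0,40],
    [0,0,0,0,40,0,40],
    [0,0,0,0,35,0,40]
  ]
}}

```text
time: 32.3
tool_pos: [0.5441, 0.1165, 0.1807]
ee_rot: [-3.141, -0.0, -0.003]
wrist_force: [0.7, 0.2, -0.8]
width: 0.0496
```

Request:
{"method": "jog_arm", "body": {
  "moves": [
    [0,0,0,5,25,0,40],
    [0,0,0,20,15,0,40],
    [0,0,0,25,5.6,0,40],
    [0,0,0,25,0,0,40],
    [0,0,0,20,0,0,40],
    [0,0,0,13,0,0,40],
    [0,0,0,0,0,0,40],
    [0,0,0,0,0,0,40],
    [0,0,0,0,0,0,40]
  ]
}}

```text
time: 33.42
tool_pos: [0.6517, 0.1607, 0.1805]
ee_rot: [-3.142, 0.0, -0.004]
wrist_force: [-0.5, 0.3, -0.2]
width: 0.0495
```

Run:
```python
from h import *
s=snapshot("side");o=get_obs();p=o['tool_pos'];print(p,o['ee_rot'],o['width'],o['wrist_force'])
g=(0,255,0)
dz=p[2]-.1204
overlay(s,[(circ(.6527,.1614,.062+dz,.025),g),(circ(.6527,.1614,.009+dz,.024),g)],"side",(240,120,390,270),4.,"pics/s12.png")
```

```text
[0.65177016 0.16063952 0.18056227] [-3.14154703e+00 -7.15187001e-05 -3.80765096e-03] 0.049474335111795255 [-0.53101812 -0.20156892 -0.84746597]
```

View pics/s12.png

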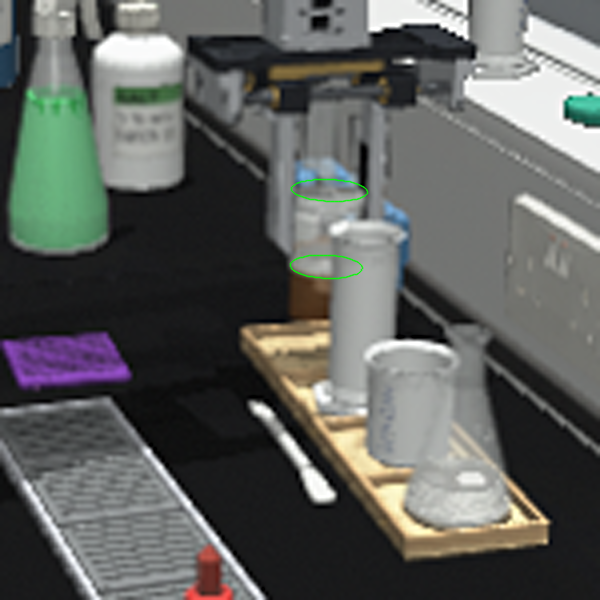

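Request:
{"method": "jog_arm", "body": {
  "moves": [
    [0,0,0,0.5,0,-8,40],
    [0,0,0,0,0,-12,40],
    [0,0,0,0,0,-14,40],
    [0,0,0,0,0,-12,40],
    [0,0,0,0,0,-8,40],
    [0,0,0,0,0,-6,40],
    [0,0,0,0,0,0,40],
    [0,0,0,0,0,0,40]
  ]
}}

```text
time: 34.48
tool_pos: [0.6531, 0.1606, 0.1209]
ee_rot: [-3.141, -0.001, -0.004]
wrist_force: [0.4, -0.2, -1.1]
width: 0.0497
```

Request:
{"method": "jog_arm", "body": {
  "moves": [
    [0,0,0,0,0,-1,40],
    [0,0,0,0,0,-1,40],
    [0,0,0,0,0,-1,40],
    [0,0,0,0,0,-0.6,40],
    [0,0,0,0,0,0,40],
    [0,0,0,0,0,0,40]
  ]
}}

```text
time: 35.22
tool_pos: [0.6528, 0.1606, 0.1174]
ee_rot: [-3.142, -0.001, -0.004]
wrist_force: [-1.9, 0.2, 4.8]
width: 0.0497
```

Request:
{"method": "jog_arm", "body": {
  "moves": [
    [0,0,0,0,0,0,80],
    [0,0,0,0,0,0,80],
    [0,0,0,0,0,0,80],
    [0,0,0,0,0,0,80],
    [0,0,0,0,0,0,80],
    [0,0,0,0,0,15,80],
    [0,0,0,0,0,35,80],
    [0,0,0,0,0,45,80],
    [0,0,0,0,0,45,80],
    [0,0,0,0,0,40,80],
    [0,0,0,-30,-10,0,80],
    [0,0,0,-50,-25,0,80]
  ]
}}

```text
time: 36.72
tool_pos: [0.5729, 0.1257, 0.2986]
ee_rot: [-3.141, -0.004, -0.003]
wrist_force: [0.3, -0.6, 0.2]
width: 0.0804
```

Request:
{"method": "jog_arm", "body": {
  "moves": [
    [0,0,0,-50,-40,0,80],
    [0,0,0,-45,-45,0,80],
    [0,0,0,-45,-45,0,80],
    [0,0,0,-40,-45,0,80],
    [0,0,0,-30,-45,0,80],
    [0,0,0,0,-45,0,80],
    [0,0,0,0,-45,0,80],
    [0,0,0,0,-30,0,80],
    [0,0,0,0,0,0,80],
    [0,0,0,0,0,0,80]
  ]
}}

```text
time: 37.98
tool_pos: [0.3656, -0.2112, 0.2974]
ee_rot: [3.142, -0.001, -0.004]
wrist_force: [-0.4, 0.4, -0.2]
width: 0.0796
```

Run:
```python
from h import *
s=snapshot("side");t=snapshot("top");o=get_obs();p=o['tool_pos'];print(o['time'],p,o['wrist_force'])
g=(0,255,0)
cur=[(circ(.6527,.1614,.059,.025),g),(circ(.6481,.0796,.121,.024),g),(circ(.6435,-.0023,.068,.028),g),(circ(.639,-.0842,.006,.032),g),(circ(.639,-.0842,.114,.0125),g)]
overlay(s,cur,"side",(240,140,390,270),4.5,"pics/s13.png")
overlay(t,cur,"top",(150,100,350,220),4,"pics/t13.png")
```

```text
38.075 [ 0.3656628  -0.21083519  0.29721441] [-1.13766568 -1.06964967 -0.84058827]
```

View pics/s13.png

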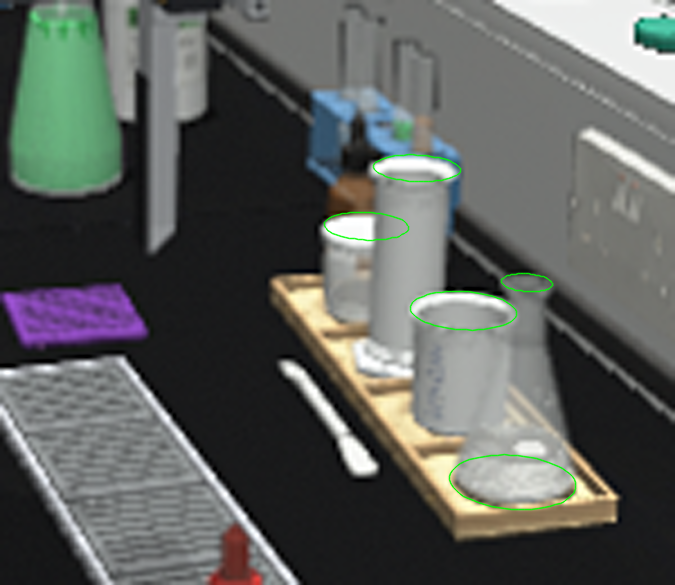

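View pics/t13.png

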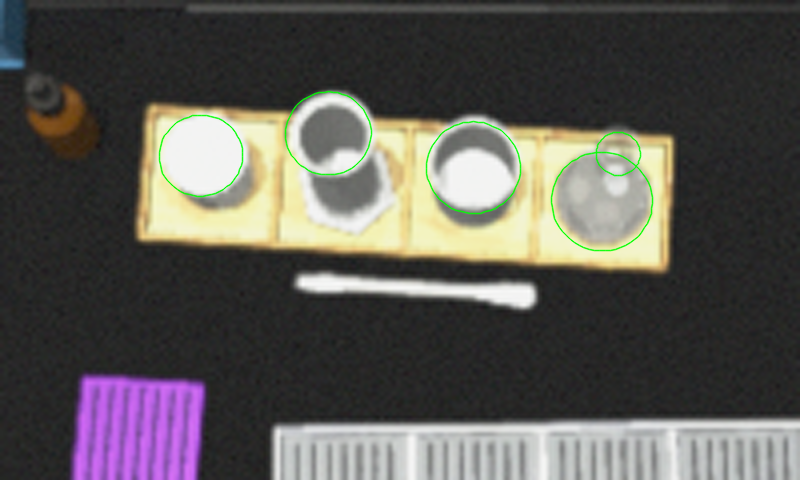

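```bash
python3 -c "
from bench import *
print(close_job())"
```

```text
the job is handed in; nothing more can be done
None
```

All four pieces are in the wooden rack in reverse order. From the left, the bays now hold the jar, the cylinder, the beaker and the flask; the tray held the flask, beaker, cylinder and jar. I handed the job in at about 38 s. I lowered each piece until the wrist force showed light contact (3–6 N), then released it.

**Final check:** both cameras showed every piece upright in its own bay, within about 3 mm of the outlines I projected onto the bay centres. The arm was clear of everything.

**Things that disagreed:**
- **Side camera:** it read about 2 mm off from the top camera throughout, within the stated calibration error.
- **Cylinder grip:** the fingers stopped at 44 mm instead of 40 mm, probably because they touched the lip. It still held, lifted and placed cleanly.

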